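# Hold in the kiln's tripped cut-out

## Robot

A 7-joint arm with a two-finger parallel gripper is mounted at the origin on the work surface. World frame = base frame: x ahead of the robot, y to its left, z up, the work surface at z = 0. Lengths are in m, angles in rad, forces in N, time in s.
With the tool pointing down it reaches from about 0.425 to 0.875 m from the base axis. Payload 8.4 kg.
Tool frame: the origin (TCP) lies midway between the tips of the shut fingers; the grasp point (between the pads) lies behind it (grip_point_offset is the z of the grasp point in the tool frame, in m); z points along the fingers, y is the line along which they close (so a half turn about z gives the same grasp; the last joint's range is limited). The gripper opens to 87 mm and grips with 3 to 60 N. Pads are 19 mm wide; open, the fingers measure 117 mm over their backs; the gripper's body (75 mm by 190 mm) begins 51 mm behind the grasp point.
Start: joints at [1.189, 0.333, 0.04, 1.465, -0.013, 1.343, -0.059], TCP at [0.181, -0.624, 0.223] pointing down, gripper open.
Joint ranges: [-2.58, 2.58], [-0.38, 2.09], [-1.3, 1.39], [0.25, 2.4], [-1.5, 4.64], [0.08, 2.09], [-2.65, 2.65]. Speed limits (rad/s): [2.22, 2.22, 2.79, 2.79, 3.14, 3.14, 3.14].

## Interface

Orientations are given as a unit quaternion [x, y, z, w].
In Python, from station import * gives the robot as it stands.
- The arm moves only by the shell command python3 -m inch 'ROWS' [FORCE]. ROWS is a JSON object of lists of equal length, an entry for each row: "hand": the gripper's target within -1 to 1 (shut at 1, half-way at 0, fully open at -1); "dp": the shift along the tool's x, y, z each as a share of 0.25 m, from -1 to 1, a list of three; "delta_rot": the turn, a rotation vector about the tool's x, y, z each as a share of pi rad, from -1 to 1, a list of three. A call has 1 to 20 rows; each row is the pose to reach, as a shift and turn from the pose commanded when the call began, along the tool's axes at that moment, turning the shorter way round; what a row does not reach only later rows make up. A row lasts 1/10 s, in which the tool goes at most 50 mm and 8.59 degrees, less where a joint would pass 70% of its speed; a pose out of reach is approached as far as the arm can. A call with a number of a shift or a turn outside -1 to 1 is refused whole. A call with a gripper value outside its range is refused whole. The fingers move at their own pace and stop on an object; FORCE is the grip in N (left out, the last holds). Time passes only in rows, so rows that repeat a pose let the fingers close. It gives the time, the measured TCP pose, the force, the opening and the grip force at its end, in the units of the state.
- sense(): the state, without advancing time (a new reading comes with each control period).
- camera(name): name is "side" or "top" or "wrist"; returns a dict with "img" (420x560x3 uint8, red, green, blue), "fx", "fy", "cx", "cy" (pixels), "xyz" and "orientation" of the camera in the world. Camera axes: x right, y down, z forward; pixel columns grow to the right and rows downward; lengths in m; the calibration is good to about 2 mm. The wrist camera is an equidistant fisheye: a pixel r from the principal point sees the ray r / f radians off the axis. A picture is of the moment at which its call begins. There is no depth.
- job_done(): hands the job in; it is judged then, once.
The state is a dict: "t": time; "q": joint angles; "joint_vel": joint speeds; "tau": joint torques, N m; "position": TCP position; "eef_rot": TCP orientation; "force": force on the tool from outside, world axes, zero at the start; "wrist_torque": the same for the moment, N m; "width": finger opening in m; "finger_force": force on a finger pad.
Only numpy, scipy, OpenCV 4.12 (cv2) and the standard library are available. Lean on these libraries where they do the work, as an engineer would, in place of code of your own. Each camera call takes 0.05 s, during which the arm holds its last target. There are 200 camera calls.

## Task

One of the kiln controller's two over-temperature cut-outs has tripped: take the stylus out of its stand by the handle, reach through the ports in the controller's top and feel which of the two recessed red buttons gives (the other is latched solid), then press that one fully down. Finish while still gripping the stylus and holding the button fully down, so that the kiln can re-arm; leave the jar, tile, bowl and star where they are.

Things in the scene. Friction and masses are not known exactly. Their poses are not given: they have to be found in the camera images.
- stylus: stylus 140 mm long, standing upright, tip down, in the wooden stand: a thin round steel shaft 6 mm in diameter and 55 mm long, then a square blue plastic handle 14 x 14 mm and 85 mm long (55 to 140 mm above the tip). Origin at the tip, z runs from the tip up the handle, x and y square to the handle's faces; mass about 40 g. It starts with the handle's lower end resting on the stand's top, so lift it straight up by 55 mm or more to clear the stand
- stand: dark wooden block 80 x 80 x 60 mm high, fixed to the bench, with one upright blind hole 8 mm in diameter in the middle of its top, in which the stylus shaft stands loosely; origin at the centre of its underside
- controller: grey kiln controller, a box 130 (x) x 170 (y) x 80 mm high, fixed to the bench, its flat top panel level; origin at the centre of its underside. On the top lie two round ports with yellow surrounds, a dark display and two small lamps, all flush
- port_a (a point): centre of the mouth of one port, level with the top panel (80 mm above the bench), at x -20, y +45 mm in the controller's frame. The port is a plain upright hole 16 mm in diameter. In it, its top somewhere 10 to 16 mm below the panel, lies a red flat button cap that nearly fills the hole. Under this port or under port_b is the tripped button, drawn at random; both caps look alike and their depths tell nothing
- port_b (a point): centre of the mouth of the other port, at x -20, y -45 mm in the controller's frame; otherwise the same as port_a
- reset (a joint): travel in m of the tripped button (whichever port it is under): 0 up, 0.006 fully down. It is sprung: it starts to give at about 1.5 N, is fully down at about 4.5 N and comes up again when let go. The latched button in the other port does not move at all and meets the stylus as a solid stop
- glaze_jar: bystander: small closed glaze jar, 48 mm across, 65 mm high, standing loose beyond the controller; origin at the centre of its underside
- tile: bystander: white ceramic tile 50 x 50 x 8 mm lying loose on the robot's side of the controller; origin at the centre of its underside
- bowl: bystander: small terracotta bowl, 80 mm across, 35 mm high, standing loose beyond the stand; origin at the centre of its underside
- star: bystander: white ceramic five-pointed star, about 65 mm across, 7 mm thick, lying loose on the robot's side of the stand; origin at the centre of its underside

How it is judged:
On the way:
1. the stylus is lifted clear of its stand (z of stylus in the frame of stand above 0.061 m and contact force between the fingers and stylus above 0.5 N), for 0.2 s.
At the end, for the whole second after the job is handed in: the tripped button is held at least 4.5 of its 6 mm down by the stylus, whose tip is inside a port (within 9 mm of its axis and at least 10 mm below the panel), and the fingers still grip the stylus by its handle (value of joint reset above 0.0045 m and velocity of joint reset below 0.01 m/s and (horizontal distance between stylus and port_a below 0.009 m or horizontal distance between stylus and port_b below 0.009 m) and z of stylus in the frame of controller below 0.07 m and contact force between the fingers and stylus above 0.5 N and z of the grasp point in the frame of stylus between 0.05 and 0.14 m); the arm keeps its last pose, push and grip.
It fails at once if the glaze jar is moved by more than 20 mm or tipped over (distance of glaze_jar from where it was at the start of the episode above 0.02 m or angle between glaze_jar's own z axis and vertical above 0.5 rad).
It fails at once if the white tile is moved by more than 20 mm or tipped over (distance of tile from where it was at the start of the episode above 0.02 m or angle between tile's own z axis and vertical above 0.5 rad).
It fails at once if the terracotta bowl is moved by more than 20 mm or tipped over (distance of bowl from where it was at the start of the episode above 0.02 m or angle between bowl's own z axis and vertical above 0.5 rad).
It fails at once if the white star is moved by more than 20 mm or tipped over (distance of star from where it was at the start of the episode above 0.02 m or angle between star's own z axis and vertical above 0.5 rad).
It also fails if it takes over 48 s, if anything falls off the work surface, if the arm or the gripper's body presses on something with over 40 N, if the wrist force passes 120 N, or if a joint passes its speed limit or range.

## Working session

There is one attempt and no reset: what is moved stays moved. The work goes in short steps, Python scripts to look and compute and a shell command to move; the robot and the scene stay as the last step left them, time stands still between calls to the robot, and variables do not carry over. Pictures are saved under pics/ and viewed, at most 10 in all, crops included, and the job is handed in when it is done.

```bash
mkdir -p pics; python3 - <<'E'
from station import *
import cv2
for n in ("top","side"):
    c=camera(n); cv2.imwrite(f"pics/{n}0.png",c["img"][:,:,::-1]); print(n,c["fx"],c["fy"],c["cx"],c["cy"],c["xyz"],c["orientation"])
print(sense(), globals().get('grip_point_offset'))
E
```

```text
top 428.013884831369 428.013884831369 277.05529768968904 215.3388092116109 [ 0.40984294 -0.01320826  0.79072518] [-0.68700726  0.71642918 -0.08997224  0.08157973]
side 533.3930203629521 533.3930203629521 287.49648897900545 207.16418735878307 [0.05560125 0.54470285 0.74414872] [-0.31390358  0.85218957 -0.39001427  0.15207352]
{'t': 0.1, 'q': array([ 1.18882523,  0.33383489,  0.03989107,  1.46619919, -0.01337518,
        1.34331081, -0.0584956 ]), 'joint_vel': array([ 8.68772098e-05, -1.97635341e-03, -3.12567694e-04, -2.84194068e-03,
        3.27609042e-04,  1.29415186e-03,  9.11849858e-04]), 'tau': array([ 4.85788391e-03, -6.57802606e+01,  1.34055790e+00, -4.04711688e+01,
       -5.97452628e-02,  4.08440747e-02,  6.62824505e-05]), 'position': array([ 0.18119475, -0.62377962,  0.22174393]), 'eef_rot': array([ 9.90023020e-01,  1.40903755e-01, -1.68044588e-04, -7.24061874e-04]), 'force': array([-0.25087407, -0.94448283, -0.59101136]), 'wrist_torque': array([0.01886464, 0.00283159, 0.02687127]), 'finger_force': 0.0, 'width': 0.08696819266952929} -0.0187
```

View pics/top0.png

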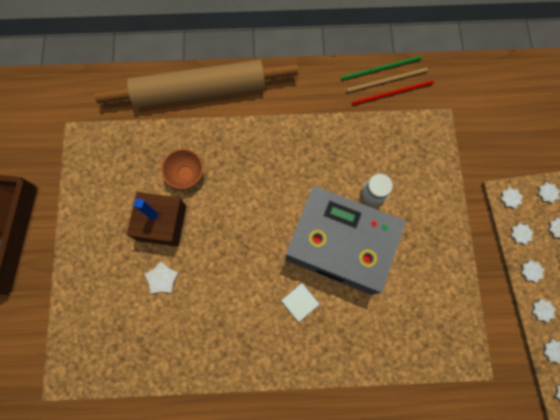

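View pics/side0.png

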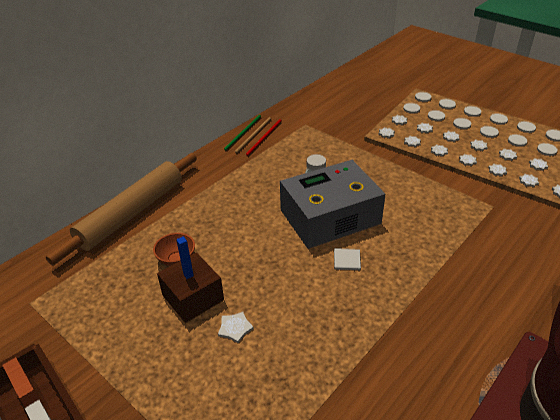

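The top view shows the stand near (158,218), with the stylus top at (140,204). The ports are at (317,238) and (368,258), the bowl at (183,170) and the star at (161,279). The side view shows the handle upright from (182,238) to (187,277), and the ports at (316,199) and (357,187).

```bash
cat > h.py <<'E'
import numpy as np, cv2
from station import *
from scipy.spatial.transform import Rotation as R
from scipy.optimize import minimize, least_squares
def proj(c,P):
    p=R.from_quat(c["orientation"]).inv().apply(np.atleast_2d(P)-c["xyz"])
    return np.c_[c["cx"]+c["fx"]*p[:,0]/p[:,2], c["cy"]+c["fy"]*p[:,1]/p[:,2]]
def ray(c,u,z):
    d=R.from_quat(c["orientation"]).apply([(u[0]-c["cx"])/c["fx"],(u[1]-c["cy"])/c["fy"],1])
    return c["xyz"]+d*(z-c["xyz"][2])/d[2]
def masks(c):
    h=cv2.cvtColor(c["img"],cv2.COLOR_RGB2HSV)
    return cv2.inRange(h,(105,150,50),(130,255,255)), cv2.inRange(h,(24,150,100),(35,255,255))
E
python3 - <<'E'
from h import *
cs=[camera("top"),camera("side")]; B=[]
for c in cs:
    b,y=masks(c)
    n,l,s,ce=cv2.connectedComponentsWithStats(b); i=1+np.argmax(s[1:,4]); B.append((l==i)); print("blue",s[i],ce[i])
    y=cv2.morphologyEx(y,cv2.MORPH_CLOSE,np.ones((5,5)))
    for k in cv2.findContours(y,cv2.RETR_EXTERNAL,cv2.CHAIN_APPROX_NONE)[0]:
        if len(k)>20:
            (u,a,t)=cv2.fitEllipse(k); print("port",u,a,ray(c,u,.08))
def cost(p,cams):
    e=0
    for i in cams:
        c=cs[i]; S=4
        r=R.from_euler('z',p[2]).as_matrix()
        V=np.array([[x*.007,y*.007,z] for x in(-1,1) for y in(-1,1) for z in(.06,.145)])@r.T+[p[0],p[1],0]
        m=np.zeros((420*S,560*S),np.uint8)
        cv2.fillConvexPoly(m,cv2.convexHull(((proj(c,V)+.5)*S).round().astype(np.int32)),255)
        m=cv2.resize(m,(560,420),interpolation=cv2.INTER_AREA)/255.
        e+=np.abs(m-B[i]).sum()
    return e
x0=ray(cs[0],(147,211),.1)[:2]
for cams in([0],[1],[0,1]):
    best=min((minimize(cost,[*x0,y],args=(cams,),method="Nelder-Mead",options=dict(initial_simplex=[[*x0,y],[x0[0]+.01,x0[1],y],[x0[0],x0[1]+.01,y],[*x0,y+.3]])) for y in np.arange(-.7,.8,.3)),key=lambda r:r.fun); print(cams,best.x,best.fun)
E
```

```text
blue [134 199  23  20 213] [145.04694836 208.46478873]
port (367.5546875, 257.8343811035156) (15.23409652709961, 16.226943969726562) [ 0.50661174 -0.17361189  0.08      ]
port (317.3008728027344, 237.8367462158203) (15.215739250183105, 15.454596519470215) [ 0.54404498 -0.09181683  0.08      ]
blue [177 236  16  43 329] [184.75075988 256.96352584]
[0] [0.59983585 0.19184556 0.83147665] 42.38823529411765
[1] [ 0.60090299  0.19094007 -0.53627995] 77.03529411764706
[0, 1] [0.59958025 0.19178757 0.89974974] 132.28235294117647
```

```bash
python3 -m inch '{"hand":[-1,-1,-1,-1,-1,-1,-1],"dp":[[0.98,-0.52,-0.08],[0.98,-0.52,-0.08],[0.98,-0.52,-0.08],[0.98,-0.52,-0.08],[0.98,-0.52,-0.08],[0.98,-0.52,-0.08],[0.98,-0.52,-0.08]],"delta_rot":[[0,0,0],[0,0,0],[0,0,0],[0,0,0],[0,0,0],[0,0,0],[0,0,0]]}'
cat >> h.py <<'E'
def plan(p,yaw=None):
    s=sense(); r=R.from_quat(s["eef_rot"]); m=r.as_matrix()
    print("dp",(m.T@(np.array(p)-s["position"])/.25).round(3),"yaw",round(np.arctan2(m[1,0],m[0,0]),4),"tilt",np.round(m[:2,2],4),"t",s["t"],"q7",s["q"].round(2))
    if yaw is not None:
        T=R.from_euler('z',yaw)*R.from_euler('x',np.pi); print("rot",((r.inv()*T).as_rotvec()/np.pi).round(4))
E
python3 -c "
from h import *
plan([.58,-.21,.25]);plan([.6,.191,.25])"
```

```text
t: 0.9
position: [0.3846, -0.4268, 0.243]
eef_rot: [0.989, 0.145, 0.001, -0.0]
force: [-0.1, -0.1, 0.4]
width: 0.0869
finger_force: 0.0
dp [ 0.997 -0.607 -0.026] yaw 0.2906 tilt [0.0018 0.001 ] t 0.9 q7 [ 0.87  0.18 -0.13  1.62  0.02  1.35 -0.54]
dp [ 1.533 -2.121 -0.024] yaw 0.2906 tilt [0.0018 0.001 ] t 0.9 q7 [ 0.87  0.18 -0.13  1.62  0.02  1.35 -0.54]
```

```bash
python3 -m inch '{"hand":[-1,-1,-1,-1,-1,-1,-1,-1,-1],"dp":[[0.8,-1,0],[0.8,-1,0],[0.8,-1,0],[0.8,-1,0],[0.8,-1,0],[0.8,-1,0],[0.8,-1,0],[0.8,-1,0],[0.8,-1,0]],"delta_rot":[[0,0,0],[0,0,0],[0,0,0],[0,0,0],[0,0,0],[0,0,0],[0,0,0],[0,0,0],[0,0,0]]}'
python3 -m inch '{"hand":[-1,-1,-1,-1,-1,-1,-1,-1,-1],"dp":[[0.6,-0.9,0],[0.6,-0.9,0],[0.6,-0.9,0],[0.6,-0.9,0],[0.6,-0.9,0],[0.6,-0.9,0],[0.6,-0.9,0],[0.6,-0.9,0],[0.6,-0.9,0]],"delta_rot":[[0,0,0],[0,0,0],[0,0,0],[0,0,0],[0,0,0],[0,0,0],[0,0,0],[0,0,0],[0,0,0]]}'
python3 - <<'E'
from h import *
plan([.6,.191,.25])
c=camera("wrist");s=sense();cv2.imwrite("pics/w1.png",c["img"][:,:,::-1]);print(c["fx"],c["cx"],c["cy"],c["xyz"],R.from_quat(c["orientation"]).as_matrix().round(3),s["position"])
E
```

```text
t: 1.8
position: [0.5024, -0.1361, 0.2424]
eef_rot: [0.99, 0.141, -0.0, 0.0]
force: [-0.3, -0.5, 0.0]
width: 0.0871
finger_force: 0.0
t: 2.7
position: [0.5842, 0.1198, 0.2423]
eef_rot: [0.99, 0.139, -0.0, 0.001]
force: [-0.6, -0.4, 0.3]
width: 0.0868
finger_force: 0.0
dp [ 0.139 -0.256 -0.031] yaw 0.2791 tilt [-0.0003 -0.0013] t 2.7 q7 [ 0.2   0.27 -0.57  1.55  0.15  1.37 -1.68]
325.19226210127806 284.0490259877654 207.36497570288668 [0.65453985 0.14072231 0.40488412] [[ 0.276 -0.926 -0.257]
 [-0.961 -0.265 -0.075]
 [ 0.001  0.268 -0.963]] [0.58415768 0.12004116 0.2425107 ]
```

View pics/w1.png

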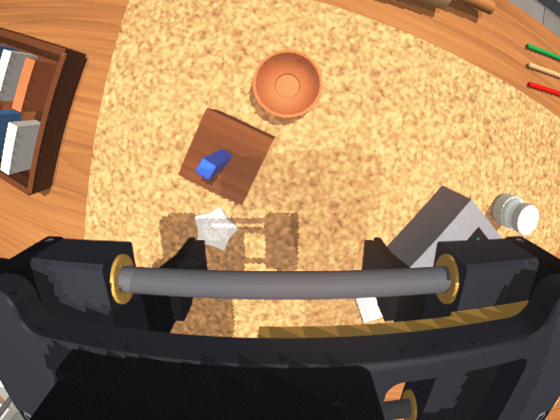

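The wrist view shows the stylus at about (212,163), with the top face at its lower-left end. The stand's corners are at (208,109), (274,138), (242,204) and (180,173).

```bash
cat >> h.py <<'E'
def fproj(c,P):
    p=R.from_quat(c["orientation"]).inv().apply(np.atleast_2d(P)-c["xyz"])
    q=np.hypot(p[:,0],p[:,1]); th=np.arctan2(q,p[:,2])
    return np.c_[c["cx"]+c["fx"]*th*p[:,0]/q, c["cy"]+c["fy"]*th*p[:,1]/q]
def fray(c,u,z):
    a=np.array([(u[0]-c["cx"])/c["fx"],(u[1]-c["cy"])/c["fy"]]); t=np.hypot(*a)
    d=R.from_quat(c["orientation"]).apply([*(a/t*np.sin(t)),np.cos(t)])
    return c["xyz"]+d*(z-c["xyz"][2])/d[2]
E
python3 - <<'E'
from h import *
c=camera("wrist"); b=masks(c)[0]
n,l,s,ce=cv2.connectedComponentsWithStats(b); i=1+np.argmax(s[1:,4]); B=l==i; print(s[i],ce[i])
K=np.array([fray(c,u,.06)[:2] for u in((208,109),(274,138),(242,204),(180,173))]); print("stand",K.mean(0),[np.degrees(np.arctan2(*(K[(j+1)%4]-K[j])[::-1]))%90 for j in range(4)])
def cost(p,S=4):
    r=R.from_euler('z',p[2]).as_matrix()
    V=np.array([[x*.007,y*.007,z] for x in(-1,1) for y in(-1,1) for z in(.06,.145)])@r.T+[p[0],p[1],0]
    m=np.zeros((420*S,560*S),np.uint8)
    cv2.fillConvexPoly(m,cv2.convexHull(((fproj(c,V)+.5)*S).round().astype(np.int32)),255)
    return np.abs(cv2.resize(m,(560,420),interpolation=cv2.INTER_AREA)/255.-B).sum()
x0=[.6,.191]
for y in np.arange(-.7,.8,.2):
    q=minimize(cost,[*x0,y],method="Nelder-Mead",options=dict(initial_simplex=[[*x0,y],[x0[0]+.01,x0[1],y],[x0[0],x0[1]+.01,y],[*x0,y+.2]])); print(q.x,np.degrees(q.x[2])%90,q.fun)
cv2.imwrite("pics/w1c.png",cv2.resize(c["img"][90:220,165:295,::-1],None,fx=4.5,fy=4.5,interpolation=cv2.INTER_CUBIC))
E
```

```text
[197 158  20  21 242] [206.11570248 168.1322314 ]
stand [0.59976313 0.19070275] [np.float64(81.07380078857042), np.float64(79.58008349828651), np.float64(78.63685310868512), np.float64(79.34101477075704)]
[ 0.59892662  0.19223927 -0.70551092] 49.57720161769119 356.33725490196076
[ 0.59911418  0.19219379 -0.65717366] 52.34672299024383 355.5960784313725
[ 0.59886279  0.19223425 -0.64311386] 53.15228979084935 354.2627450980392
[ 0.59892927  0.19199506 -0.65029782] 52.740679620211715 354.7686274509804
[0.59889436 0.19224368 0.87138162] 49.92648917094916 357.56470588235294
[0.59814952 0.19239296 0.81680471] 46.79946269660824 362.4549019607843
[0.5984809  0.19233528 0.9109278 ] 52.19231813780972 353.4470588235294
[0.59905601 0.19219236 0.81980604] 46.97142596872138 360.52156862745096
```

View pics/w1c.png

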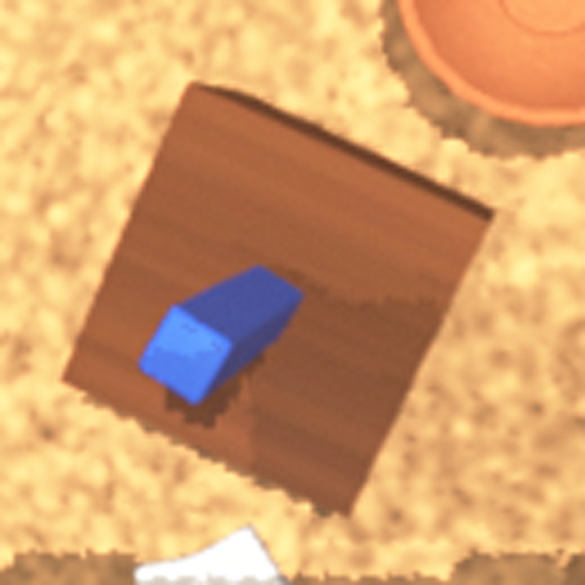

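The crop shows the handle's top face with corners at (177,307), (233,345), (196,405) and (140,368). I'll use these to get the yaw and centre.

```bash
python3 - <<'E'
from h import *
c=camera("wrist")
K=np.array([fray(c,np.array(u)/4.5+[165-.4,90-.4],.145)[:2] for u in((177,307),(233,345),(196,405),(140,368))])
print(K.mean(0),[(np.degrees(np.arctan2(*(K[(j+1)%4]-K[j])[::-1]))%90).round(1) for j in range(4)],np.linalg.norm(K-np.roll(K,1,0),axis=1))
K=np.array([fray(c,np.array(u)/4.5+[165-.4,90-.4],.06)[:2] for u in((260,266),(303,295))]);print(K,np.degrees(np.arctan2(*(K[1]-K[0])[::-1]))%90)
plan([.5995,.1915,.25])
E
```

```text
[0.59897197 0.19194935] [np.float64(70.9), np.float64(71.9), np.float64(71.7), np.float64(71.7)] [0.01349263 0.01252676 0.01332222 0.01257584]
[[0.60687034 0.1960874 ]
 [0.60279602 0.18424567]] 71.0134636612801
dp [ 0.137 -0.254 -0.029] yaw 0.2802 tilt [ 0.0003 -0.0007] t 2.85 q7 [ 0.2   0.27 -0.57  1.55  0.15  1.37 -1.68]
```

```bash
python3 -c "
from h import *
plan([.5992,.1917,.25],np.radians(71.5))"
python3 -m inch '{"hand":[-1,-1,-1,-1,-1,-1,-1,-1,-1,-1],"dp":[[0.136,-0.255,-0.03],[0.136,-0.255,-0.03],[0.136,-0.255,-0.03],[0.136,-0.255,-0.03],[0.136,-0.255,-0.03],[0.136,-0.255,-0.03],[0.136,-0.255,-0.03],[0.136,-0.255,-0.03],[0.136,-0.255,-0.03],[0.136,-0.255,-0.03]],"delta_rot":[[0,0,-0.308],[0,0,-0.308],[0,0,-0.308],[0,0,-0.308],[0,0,-0.308],[0,0,-0.308],[0,0,-0.308],[0,0,-0.308],[0,0,-0.308],[0,0,-0.308]]}'
python3 -c "
from h import *
plan([.5992,.1917,.096],np.radians(71.5))"
```

```text
dp [ 0.136 -0.255 -0.029] yaw 0.2802 tilt [ 0.0003 -0.0007] t 2.85 q7 [ 0.2   0.27 -0.57  1.55  0.15  1.37 -1.68]
rot [ 2.00e-04  1.00e-04 -3.08e-01]
t: 3.85
position: [0.5989, 0.1931, 0.2502]
eef_rot: [0.812, 0.584, 0.0, 0.0]
force: [0.5, 0.0, 0.1]
width: 0.0872
finger_force: 0.0
dp [-0.005  0.003  0.617] yaw 1.2481 tilt [ 0.0002 -0.0002] t 3.85 q7 [ 0.19  0.37 -0.75  1.45  0.25  1.42 -0.89]
rot [0.0001 0.     0.    ]
```

```bash
python3 -m inch '{"hand":[-1,-1,-1,-1,-1,-1,-1,-1],"dp":[[-0.005,0.003,0.2],[-0.005,0.003,0.35],[-0.005,0.003,0.45],[-0.005,0.003,0.55],[-0.005,0.003,0.617],[-0.005,0.003,0.617],[-0.005,0.003,0.617],[-0.005,0.003,0.617]],"delta_rot":[[0,0,0],[0,0,0],[0,0,0],[0,0,0],[0,0,0],[0,0,0],[0,0,0],[0,0,0]]}'
python3 -m inch '{"hand":[1,1,1,1,1,1,1,1,1,1,1,1],"dp":[[0,0,0],[0,0,0],[0,0,0],[0,0,0],[0,0,0],[0,0,0],[0,0,0],[0,0,0],[0,0,0],[0,0,0],[0,0,0],[0,0,0]],"delta_rot":[[0,0,0],[0,0,0],[0,0,0],[0,0,0],[0,0,0],[0,0,0],[0,0,0],[0,0,0],[0,0,0],[0,0,0],[0,0,0],[0,0,0]]}' 40
```

```text
t: 4.65
position: [0.6, 0.1926, 0.0974]
eef_rot: [0.811, 0.585, 0.001, 0.0]
force: [0.5, 0.6, 0.1]
width: 0.0869
finger_force: 0.0
t: 5.85
position: [0.5991, 0.1921, 0.0958]
eef_rot: [0.811, 0.585, -0.0, -0.0]
force: [-0.0, -0.3, 0.2]
width: 0.0138
finger_force: 40.0
```

```bash
python3 -m inch '{"hand":[1,1,1,1,1,1,1,1,1,1,1,1],"dp":[[0,0,-0.05],[0,0,-0.1],[0,0,-0.16],[0,0,-0.22],[0,0,-0.28],[0,0,-0.34],[0,0,-0.4],[0,0,-0.46],[0,0,-0.52],[0,0,-0.52],[0,0,-0.52],[0,0,-0.52]],"delta_rot":[[0,0,0],[0,0,0],[0,0,0],[0,0,0],[0,0,0],[0,0,0],[0,0,0],[0,0,0],[0,0,0],[0,0,0],[0,0,0],[0,0,0]]}'
python3 -c "
from h import *
plan([.544,-.0918,.226]);s=sense();print(s['force'],s['width'])"
```

```text
t: 7.05
position: [0.5988, 0.1918, 0.2249]
eef_rot: [0.811, 0.585, -0.001, -0.0]
force: [-0.5, -0.4, 0.0]
width: 0.0139
finger_force: 40.0
dp [-1.146  0.15  -0.004] yaw 1.2503 tilt [-0.0013 -0.0004] t 7.05 q7 [ 0.19  0.38 -0.74  1.48  0.26  1.38 -0.89]
[-0.46770469 -0.39063756  0.01996046] 0.01391960314716457
```

```bash
python3 -m inch '{"hand":[1,1,1,1,1,1,1,1,1],"dp":[[-0.15,0.02,0],[-0.3,0.05,0],[-0.45,0.08,0],[-0.6,0.1,0],[-0.75,0.12,0],[-0.8,0.12,0],[-0.8,0.12,0],[-0.8,0.12,0],[-0.8,0.12,0]],"delta_rot":[[0,0,0],[0,0,0],[0,0,0],[0,0,0],[0,0,0],[0,0,0],[0,0,0],[0,0,0],[0,0,0]]}'
python3 - <<'E'
from h import *
plan([.544,-.0918,.226])
for n in("wrist","side"):
    c=camera(n); cv2.imwrite(f"pics/{n}2.png",c["img"][:,:,::-1])
E
```

```text
t: 7.95
position: [0.5647, -0.005, 0.2257]
eef_rot: [0.81, 0.586, 0.0, -0.0]
force: [-0.5, -0.7, -0.4]
width: 0.0138
finger_force: 40.0
dp [-0.356  0.03  -0.001] yaw 1.2531 tilt [-0.0001  0.0009] t 7.95 q7 [ 0.53  0.22 -0.69  1.64  0.14  1.33 -0.5 ]
```

View pics/wrist2.png

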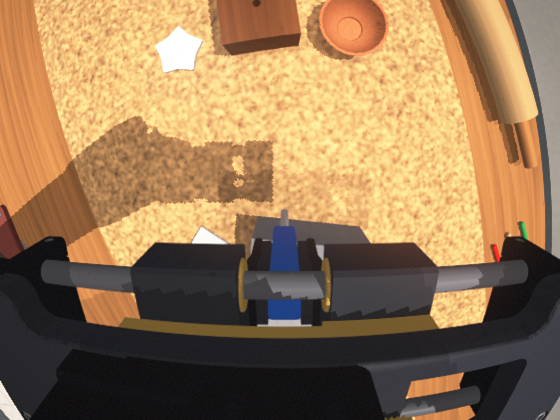

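View pics/side2.png

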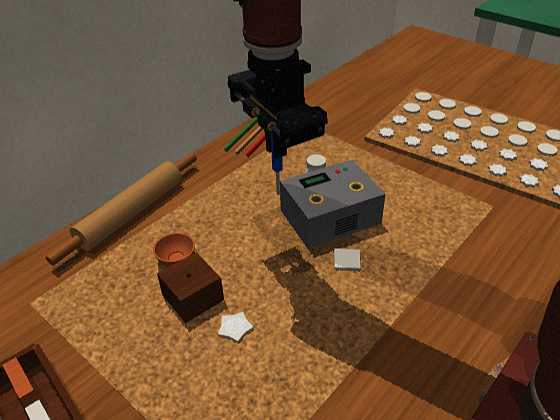

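The stylus is held upright, with its tip at about (285,212) in the wrist view and (278,193) in the side view. In the side view the ports are at (316,199) and (357,187).

```bash
python3 - <<'E'
from h import *
c=camera("side"); s=sense(); P=s["position"]; m=R.from_quat(s["eef_rot"]).as_matrix()
print("tip pred",proj(c,P-[0,0,.091]),P)
y=cv2.inRange(cv2.cvtColor(c["img"],cv2.COLOR_RGB2HSV),(22,110,70),(38,255,255))[170:215,295:375]
y=cv2.morphologyEx(y,cv2.MORPH_CLOSE,np.ones((5,5)))
for k in cv2.findContours(y,cv2.RETR_EXTERNAL,cv2.CHAIN_APPROX_NONE)[0]:
    if len(k)>10: u=np.array(cv2.fitEllipse(k)[0])+[295,170]; print(u,ray(c,u,.08))
g=c["img"][170:200,262:294].astype(int)
w=camera("wrist"); print("wrist tip pred",fproj(w,P-[0,0,.091]))
plan([.544,-.0918,.226])
E
```

```text
tip pred [[278.24075906 194.37450805]] [ 0.56468951 -0.00563713  0.22573279]
[315.76351738 198.43859482] [ 0.54576789 -0.09259011  0.08      ]
[355.90046692 186.07219315] [ 0.50827587 -0.17449818  0.08      ]
wrist tip pred [[284.16246581 211.23568687]]
dp [-0.352  0.029 -0.001] yaw 1.2522 tilt [-0.0001  0.0004] t 8.15 q7 [ 0.53  0.22 -0.69  1.64  0.14  1.33 -0.5 ]
```

```bash
python3 -m inch '{"hand":[1,1,1,1,1,1,1,1,1,1,1,1],"dp":[[-0.12,0.01,0],[-0.24,0.02,0],[-0.354,0.034,0],[-0.354,0.034,0],[-0.354,0.034,0],[-0.354,0.034,0],[-0.354,0.034,0.08],[-0.354,0.034,0.14],[-0.354,0.034,0.18],[-0.354,0.034,0.18],[-0.354,0.034,0.18],[-0.354,0.034,0.18]],"delta_rot":[[0,0,0],[0,0,0],[0,0,0],[0,0,0],[0,0,0],[0,0,0],[0,0,0],[0,0,0],[0,0,0],[0,0,0],[0,0,0],[0,0,0]]}'
python3 - <<'E'
from h import *
plan([.545,-.0922,.17]); s=sense(); print(s["position"],s["force"])
c=camera("top"); cv2.imwrite("pics/top3.png",cv2.resize(c["img"][190:300,270:410,::-1],None,fx=4,fy=4)); c=camera("side"); cv2.imwrite("pics/side3.png",cv2.resize(c["img"][120:240,260:400,::-1],None,fx=5,fy=5))
E
```

```text
t: 9.35
position: [0.5452, -0.0938, 0.1815]
eef_rot: [0.811, 0.585, 0.0, 0.0]
force: [1.1, -0.6, 0.5]
width: 0.0136
finger_force: 40.0
dp [ 0.006 -0.003  0.046] yaw 1.2504 tilt [ 0.001  -0.0001] t 9.35 q7 [ 0.65  0.22 -0.63  1.73  0.14  1.23 -0.34]
[ 0.54524883 -0.09375504  0.18153697] [ 1.07950876 -0.63691815  0.53819626]
```

View pics/side3.png

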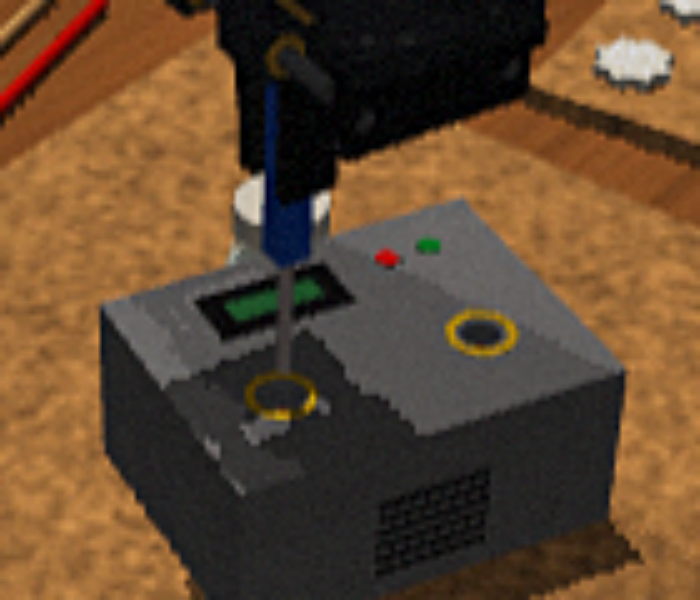

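The tip at (283,380) is about 10 mm above the port, whose centre is at (281,395), and is lined up with it. I'll descend and probe.

```bash
python3 -m inch '{"hand":[1,1,1,1,1,1],"dp":[[0.006,-0.003,0.03],[0.006,-0.003,0.06],[0.006,-0.003,0.074],[0.006,-0.003,0.074],[0.006,-0.003,0.074],[0.006,-0.003,0.074]],"delta_rot":[[0,0,0],[0,0,0],[0,0,0],[0,0,0],[0,0,0],[0,0,0]]}'
python3 -m inch '{"hand":[1,1,1,1],"dp":[[0,0,0.006],[0,0,0.012],[0,0,0.012],[0,0,0.012]],"delta_rot":[[0,0,0],[0,0,0],[0,0,0],[0,0,0]]}'
python3 -m inch '{"hand":[1,1,1,1],"dp":[[0,0,0.006],[0,0,0.012],[0,0,0.012],[0,0,0.012]],"delta_rot":[[0,0,0],[0,0,0],[0,0,0],[0,0,0]]}'
```

```text
t: 10.05
position: [0.5447, -0.0922, 0.1625]
eef_rot: [0.811, 0.585, 0.0, 0.0]
force: [-0.3, 0.2, 0.5]
width: 0.0138
finger_force: 40.0
t: 10.45
position: [0.5445, -0.0922, 0.1593]
eef_rot: [0.811, 0.585, -0.0, -0.0]
force: [-0.2, -0.1, -0.3]
width: 0.014
finger_force: 40.0
t: 10.85
position: [0.5447, -0.0922, 0.1565]
eef_rot: [0.811, 0.585, 0.0, 0.0]
force: [0.6, -0.4, 1.3]
width: 0.0138
finger_force: 40.0
```

```bash
python3 -m inch '{"hand":[1,1,1,1],"dp":[[0,0,0.004],[0,0,0.008],[0,0,0.008],[0,0,0.008]],"delta_rot":[[0,0,0],[0,0,0],[0,0,0],[0,0,0]]}'
python3 -m inch '{"hand":[1,1,1,1],"dp":[[0,0,0.004],[0,0,0.008],[0,0,0.008],[0,0,0.008]],"delta_rot":[[0,0,0],[0,0,0],[0,0,0],[0,0,0]]}'
```

```text
t: 11.25
position: [0.5447, -0.0922, 0.1544]
eef_rot: [0.811, 0.585, 0.0, 0.0]
force: [0.4, 0.6, 2.7]
width: 0.0138
finger_force: 40.0
t: 11.65
position: [0.5447, -0.0922, 0.1524]
eef_rot: [0.811, 0.585, 0.0, 0.0]
force: [1.1, 0.5, 3.9]
width: 0.0138
finger_force: 40.0
```

The force rises about 0.6 N/mm, which matches the spring, so this is the tripped button. I'll press to the stop.

```bash
python3 -m inch '{"hand":[1,1,1,1],"dp":[[0,0,0.004],[0,0,0.008],[0,0,0.008],[0,0,0.008]],"delta_rot":[[0,0,0],[0,0,0],[0,0,0],[0,0,0]]}'
python3 -m inch '{"hand":[1,1,1,1,1],"dp":[[0,0,0.004],[0,0,0.006],[0,0,0.006],[0,0,0.006],[0,0,0.006]],"delta_rot":[[0,0,0],[0,0,0],[0,0,0],[0,0,0],[0,0,0]]}'
```

```text
t: 12.05
position: [0.5449, -0.0922, 0.1515]
eef_rot: [0.811, 0.585, 0.0, 0.0]
force: [-3.9, 0.3, 13.9]
width: 0.0136
finger_force: 40.0
t: 12.55
position: [0.5451, -0.0921, 0.1511]
eef_rot: [0.811, 0.585, 0.0, 0.001]
force: [-6.2, 0.2, 23.6]
width: 0.0135
finger_force: 40.0
```

```bash
python3 -m inch '{"hand":[1,1,1,1,1,1],"dp":[[0,0,-0.005],[0,0,-0.005],[0,0,-0.005],[0,0,-0.005],[0,0,-0.005],[0,0,-0.005]],"delta_rot":[[0,0,0],[0,0,0],[0,0,0],[0,0,0],[0,0,0],[0,0,0]]}'; python3 -c "
from h import *
s=sense();print(s['force'],s['wrist_torque'],s['joint_vel'].round(4),s['position'])"
```

```text
t: 13.15
position: [0.5449, -0.0921, 0.1515]
eef_rot: [0.811, 0.585, 0.0, 0.001]
force: [-3.0, 0.1, 15.9]
width: 0.014
finger_force: 40.0
[-3.02550822  0.08163278 15.89491731] [ 0.08149063  1.05908462 -0.01314394] [ 0.0033  0.0005 -0.0016 -0.0015 -0.0019 -0.0001 -0.0012] [ 0.54493507 -0.09214026  0.15149451]
```

```bash
python3 -c "
from station import *
print(job_done())"
```

```text
the job is handed in; nothing more can be done
None
```

I handed the job in with the stylus gripped at 40 N and holding down the button that gave, in the port at about (0.545, −0.092) m, against its stop at about 16 N. I didn't probe the other port, because this button gave at a rate matching the reset spring; the station gave no pass or fail verdict.

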